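# Fit a cross-barred spring on its slotted rod

## Task

Swing the keeper bar well clear of the upright rod, about a right angle. Thread the coil spring that has a straight bar of wire across its top down over the rod, bar end up, twisting it a little if it snags so that the bar drops into the slot in the rod's end and the spring stands fully home on its seat, and let go of it. Then swing the keeper bar fully back against its stop over the rod; leave the other spring, the nut, the bolt and the bin where they are.

Things in the scene. Friction and masses are not known exactly. Their poses are not given: they have to be found in the camera images.
- holder: Spring holder fixed to the bench: a grey plate, 12 mm thick, from x = -40 to 40 and y = -50 to 150 mm, with an upright rod, the keeper's pillar (30 mm thick at y = 110 mm, top at 94 mm) and a stop pin (8 mm thick at x = 16.5, y = 85 mm, top at 106 mm). Origin on the rod's axis at bench level; z up.
- rod_seat (a point): Centre of the top face of the rod's round seat (52 mm across), on the rod's axis, 20 mm above the bench: here the spring's foot must stand.
- rod_tip (a point): Centre of the upper end of the rod, which is 29 mm thick; 74 mm above the seat, 94 mm above the bench. The end is split by a slot 12 mm wide and 18 mm deep that runs along the holder's x axis right across the rod.
- keeper (a joint): Angle (rad) of the keeper, a flat steel bar that swings level about the pillar. 0: against its stop, pointing along the holder's -y, right over the rod; starts at 0 to 0.25. It grows as the bar swings towards the holder's -x (clockwise from above), up to 1.75. It stays where it is left; about 1.5 N at the knob moves it.
- keeper_pivot (a point): Pivot of the keeper on top of the pillar, 104 mm above the bench, at holder x = 0, y = 110 mm. The keeper bar is 25 mm wide, 8 mm thick, its underside 98 mm and upper side 106 mm above the bench, and reaches 155 mm from here.
- keeper_knob (a point): Middle (124.5 mm above the bench) of the keeper's black upright knob, 14 mm thick, from 106 to 143 mm above the bench, 140 mm from the pivot: at angle q it stands at holder x = -140 sin q, y = 110 - 140 cos q mm.
- spring: The spring to fit, standing loose: stiff steel coil (does not give), 66 mm high, 46 mm outside, 34 mm inside, wire 6 mm, 170 g. A straight wire bar crosses its upper end along its x axis, underside 60 mm above the foot. Origin at the foot's centre, z up. A bar over 12 degrees off the slot catches on the rod's end, foot 14 mm above the seat.
- plain_spring: Bystander: another steel coil spring, 50 mm high, 56 mm outside, with an open upper end without bar, standing loose. Origin at the centre of its foot. The two springs may stand in each other's place.
- nut: Bystander: dark steel hexagon nut, 36 mm across the flats, 19 mm high, lying flat. Origin at the centre of its underside.
- bolt: Bystander: hexagon bolt 12 mm thick and about 58 mm long lying along its x axis. Origin under its middle.
- bolt_bin: Bystander: yellow open plastic bin 160 x 100 x 75 mm with bolts, 1.5 kg. Origin at the centre of its underside.
Not all that is in view belongs to the job. Leave any brown look-alike of the spring alone.

How it is judged (in metres and radians):
On the way, in this order (a step that is already met when the one before it is completed fails the run):
1. the keeper is swung clear of the rod (more than 0.6 rad open) (value of joint keeper above 0.6 rad), for 0.2 s.
2. the barred spring stands home on its seat over the rod, bar in the slot, and is let go (z of spring in the frame of holder below 0.024 m and horizontal distance between spring and rod_seat below 0.004 m and angle between spring's own z axis and vertical below 0.1 rad and contact force between the fingers and spring below 0.3 N), for 0.3 s.
At the end, for the whole second after the job is handed in: The barred spring stands upright (within 0.1 rad) over the rod, its foot less than 4 mm above the seat and within 4 mm of the rod's axis, at rest and released, and the keeper is back over the rod within 0.08 rad of its stop (all of step 2 and value of joint keeper below 0.08 rad and linear speed of spring below 0.02 m/s); the robot touches nothing.
It fails at once if the plain spring is moved more than 25 mm (distance of plain_spring from where it was at the start of the episode above 0.025 m).
It fails at once if the nut is moved more than 25 mm (distance of nut from where it was at the start of the episode above 0.025 m).
It fails at once if the bolt is moved more than 25 mm (distance of bolt from where it was at the start of the episode above 0.025 m).
It fails at once if the bin is moved more than 25 mm (distance of bolt_bin from where it was at the start of the episode above 0.025 m).
It also fails if it takes over 72 s, if anything falls off the work surface, if the arm or the gripper's body presses on something with over 40 N, if the wrist force passes 120 N, or if a joint passes its speed limit or range.

## Robot

A 6-joint arm with a two-finger parallel gripper is mounted at the origin on the work surface. World frame = base frame: x ahead of the robot, y to its left, z up, the work surface at z = 0. Lengths are in mm, angles in rad, forces in N, time in s.
With the tool pointing down it reaches from about 275 to 1000 mm from the base axis. Payload 8.4 kg.
Tool frame: the origin (TCP) lies at the very end of the fingers, on their centre line; the grasp point (between the pads) lies 19 mm behind it; y points along the fingers, x is the direction in which the jaws open and shut, and the axes are right-handed (so a half turn about y gives the same grasp; the last joint's range is limited). The gripper opens to 85 mm and grips with 20 to 120 N. Pads are 22 mm wide; open, the fingers measure 114 mm over their backs; the gripper's body (76 mm by 85 mm) begins 54 mm behind the grasp point. The pads swing forward as they close: fully open they stand 13 mm farther back than shut.
Start: joints at [-1.197, 0.353, 1.633, -0, 1.155, -0.002], TCP at [229.384, -581.387, 231.281] pointing down, gripper open.
Joint ranges: [-2.63, 2.63], [-0.92, 2.1], [0.06, 2.66], [-1.3, 4.44], [0, 2.69], [-3.02, 3.02]. Speed limits (rad/s): [2.22, 2.22, 2.79, 3.14, 3.14, 3.14].

## Interface

Orientations are given as [roll, pitch, yaw] about the fixed x, y, z axes, in that order (R = Rz(yaw) Ry(pitch) Rx(roll)).
In Python, from rig import r gives the robot as it stands.
- The arm moves only by the tool servo_tool, never from a script. Its argument "motion" is a list of rows, each a list of 7 numbers: the opening, from -1 (shut) to 1 (fully open), then the shift along the tool's x, y, z in m, then the turn, a rotation vector about the tool's x, y, z in units of 10 degrees (1.0 is 10 degrees). A call has 1 to 12 rows; each row is the pose to reach, as a shift and turn from the pose commanded when the call began, along the tool's axes at that moment; what a row does not reach only later rows make up. A row lasts 1/8 s, in which the tool goes at most 62.5 mm and 10.7 degrees, less where a joint would pass 70% of its speed; a pose out of reach is approached as far as the arm can. A call with a gripper value outside its range is refused whole. The fingers move at their own pace and stop on an object; "grip_force" is the grip in N (left out, the last holds). Time passes only in rows, so rows that repeat a pose let the fingers close. It gives the time, the measured TCP pose, the force and the opening at its end, in the units of the state.
- r.sense(): the state, without advancing time (a new reading comes with each control period).
- r.grab_frame(name): name is "side" or "top"; returns the picture (384x512x3 uint8, red, green, blue); there is no depth.
- r.calibration(name): a dict with "fx", "fy", "cx", "cy" (pixels), "R" (3x3) and "t" (3): a world point X has camera coordinates R X + t. Camera axes: x right, y down, z forward; pixel columns grow to the right and rows downward; lengths in mm; the calibration is good to about 2 mm. A picture is of the moment at which its call begins. calibration takes no time and is no camera call.
- r.sign_off(): hands the job in, once; it reports no verdict.
The state is a dict: "clock": time; "qpos": joint angles; "qvel": joint speeds; "joint_efforts": joint torques, N m; "eef_pos": TCP position; "tcp_rot": TCP orientation; "contact_force": force on the tool from outside, world axes, zero at the start; "wrist_torque": the same for the moment, N m; "opening": opening from 0.0 (shut) to 1.0 (fully open).
Only numpy, scipy, OpenCV 4.12 (cv2) and the standard library are available. Lean on these libraries where they do the work, as an engineer would, in place of code of your own. Each camera call takes 0.05 s, during which the arm holds its last target. There are 200 camera calls.

## Working session

There is one attempt and no reset: what is moved stays moved. The work goes in short steps, Python scripts to look and compute and a tool call to move; the robot and the scene stay as the last step left them, time stands still between calls to the robot, and variables do not carry over. Pictures are saved under pics/ and viewed, on a budget of 10 in all, crops included, one or two more only if the job needs it, and the job is handed in when it is done.

Besides the shell and the picture viewer there is one more tool, called after "Call:" as a command line: name --pt "numbers of a row" for each row, then --argument value for the rest. servo_tool: Moves the arm, as the interface text tells. Its arguments: {"type":"object","properties":{"motion":{"type":"array","items":{"type":"array","items":{"type":"number"}}},"grip_force":{"type":"number"}},"required":["motion"]}

```bash
mkdir -p pics; ls; python3 - <<'E'
from rig import r
import cv2,numpy as np
for n in("side","top"):
    im=r.grab_frame(n); cv2.imwrite(f"pics/{n}0.png",im[:,:,::-1])
    c=r.calibration(n); print(n,{k:np.round(v,3).tolist() for k,v in c.items()}, (-np.array(c["R"]).T@c["t"]).round())
s=r.sense();print(s)
E
```

```text
pics
side {'fx': 360.685, 'fy': 360.685, 'cx': 256.541, 'cy': 198.481, 'R': [[-0.973, -0.228, -0.019], [-0.126, 0.606, -0.785], [0.191, -0.762, -0.619]], 't': [551.091, 277.517, 689.79]} [440. 483. 656.]
top {'fx': 490.077, 'fy': 490.077, 'cx': 251.289, 'cy': 193.772, 'R': [[0.016, -1.0, -0.02], [-0.983, -0.012, -0.182], [0.181, 0.022, -0.983]], 't': [-163.189, 617.688, 1164.314]} [ 399. -182. 1254.]
{'clock': 0.1, 'qpos': array([-1.19741126e+00,  3.53581999e-01,  1.63403607e+00, -3.30105376e-06,
        1.15520905e+00, -2.37844270e-03]), 'qvel': array([ 0.00101778, -0.00164793, -0.00151889, -0.00042984,  0.00164844,
        0.00060838]), 'joint_efforts': array([-3.96745054e-04, -6.06357551e+01, -3.42819858e+01,  6.57558104e-06,
        3.82112587e-03, -1.19716514e-06]), 'eef_pos': array([ 229.22390043, -580.99983106,  230.64495414]), 'tcp_rot': array([-1.57079641e+00,  1.23446948e-03, -1.19503148e+00]), 'contact_force': array([1.00745729, 0.07075239, 0.45080385]), 'wrist_torque': array([-0.00039273, -0.03889783, -0.02535212]), 'opening': 1.0026926020602291}
```

View pics/side0.png

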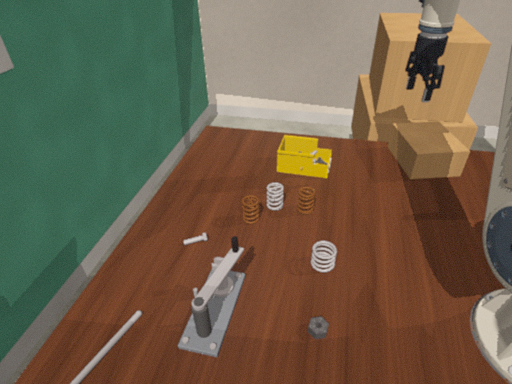

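View pics/top0.png

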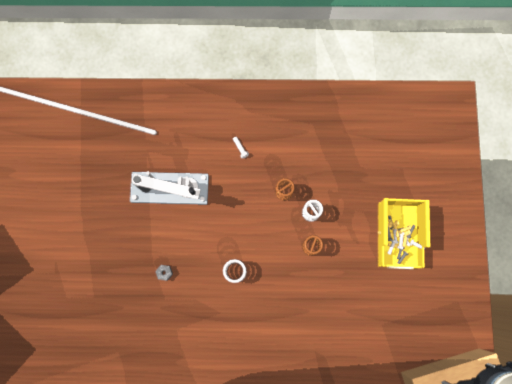

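The top view shows two steel springs. The one at (313,210) has a bar across it. The one at (235,271) is open and larger, so it is the plain spring. Two brown look-alikes stand at (285,189) and (313,245). The nut is at (164,272), the bolt at (240,147), the bin at (404,233) and the holder at about (170,188). I'll make one close crop to check the choice and measure the holder.

```bash
cat > h.py <<'E'
from rig import r
import cv2,numpy as np
def cal(n):
    c=r.calibration(n); return c,np.array(c["R"]),np.array(c["t"])
def ray(n,u,v,z):
    c,R,t=cal(n); o=-R.T@t; d=R.T@np.array([(u-c["cx"])/c["fx"],(v-c["cy"])/c["fy"],1]); return o+d*(z-o[2])/d[2]
def proj(n,X):
    c,R,t=cal(n); p=R@np.array(X,float)+t; return np.array([c["fx"]*p[0]/p[2]+c["cx"],c["fy"]*p[1]/p[2]+c["cy"]])
def tri(a,b):
    "a: top px, b: side px -> point, gap"
    o=[];d=[]
    for n,(u,v) in(("top",a),("side",b)):
        c,R,t=cal(n); o.append(-R.T@t); q=R.T@np.array([(u-c["cx"])/c["fx"],(v-c["cy"])/c["fy"],1]); d.append(q/np.linalg.norm(q))
    s=np.linalg.lstsq(np.array([d[0],-d[1]]).T,o[1]-o[0],rcond=None)[0]
    p,q=o[0]+s[0]*d[0],o[1]+s[1]*d[1]; return (p+q)/2,np.linalg.norm(p-q)
def crop(im,x,y,w,h,k): return cv2.resize(im[y:y+h,x:x+w],None,fx=k,fy=k,interpolation=cv2.INTER_CUBIC)
E
python3 - <<'E'
from h import *
a=cv2.imread("pics/top0.png");b=cv2.imread("pics/side0.png")
A=np.hstack([crop(a,120,160,100,50,5),crop(a,290,185,50,50,5)])
B=np.hstack([crop(b,170,220,90,90,4),crop(b,235,170,90,90,4)])
B=cv2.copyMakeBorder(B[:340],0,0,0,max(0,A.shape[1]-B.shape[1]),cv2.BORDER_CONSTANT)
cv2.imwrite("pics/c0.png",np.vstack([A,B]))
hsv=cv2.cvtColor(a,cv2.COLOR_BGR2HSV)
# white spring mask
m=((hsv[...,1]<70)&(hsv[...,2]>130)).astype(np.uint8)
for nm,(x,y) in(("spring",(313,210)),("plain",(235,271))):
    w=np.zeros_like(m);w[y-16:y+17,x-16:x+17]=m[y-16:y+17,x-16:x+17]
    p=np.argwhere(w)[:,::-1]; (c,rad)=cv2.minEnclosingCircle(p.astype(np.float32)); print(nm,c,rad,ray("top",*c,66).round())
# plate
g=((hsv[...,1]<80)&(hsv[...,2]>90)).astype(np.uint8); w=np.zeros_like(g); w[165:210,125:214]=g[165:210,125:214]
p=max(cv2.findContours(w,0,2)[0],key=cv2.contourArea); R=cv2.minAreaRect(p); bx=cv2.boxPoints(R); print(R)
q=np.array([ray("top",*v,12)[:2] for v in bx]);print(q.round(1),np.linalg.norm(np.diff(q,axis=0),axis=1))
E
```

```text
spring (311.93670654296875, 210.09494018554688) 11.293663024902344 [ 579. -304.   66.]
plain (234.12586975097656, 270.88812255859375) 12.042867660522461 [ 429. -117.   66.]
((168.8958282470703, 187.57272338867188), (77.98908996582031, 31.710596084594727), 1.9414864778518677)
[[602.1 160.9]
 [686.1 163.2]
 [681.3 -41. ]
 [597.8 -40.9]] [ 83.9537637  204.33025289  83.51372154]
```

View pics/c0.png

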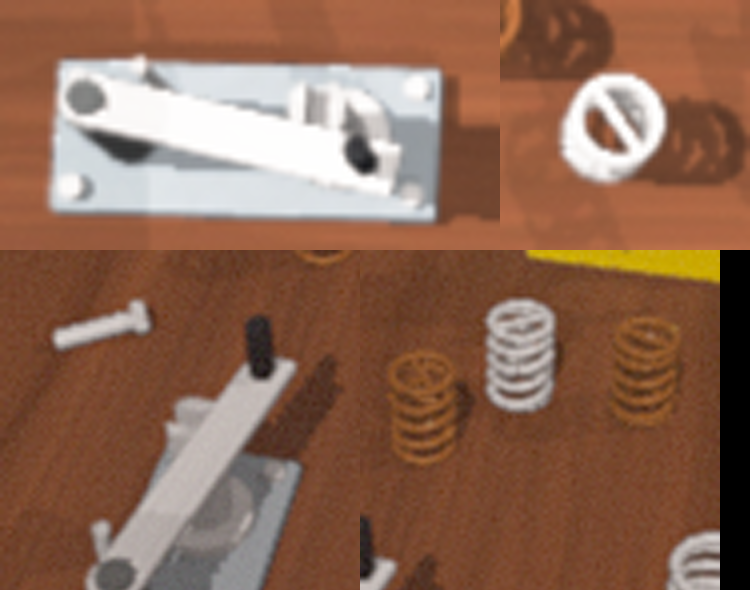

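```bash
python3 - <<'E'
from h import *
cr=lambda x,y:(120+(x+.5)/5-.5,160+(y+.5)/5-.5)
sd=lambda x,y:(170+x/4,220+(y-250)/4)
for nm,c,z in(("pivot",(86,97),107),("pin",(140,62),106),("knobtop",(354,145),143),("slotL",(304,100),94),("slotR",(330,98),94)):print(nm,ray("top",*cr(*c),z).round(1))
print("side pivot",ray("side",*sd(116,572),107).round(1),"pin",ray("side",*sd(101,526),106).round(1),"knobtop",ray("side",*sd(258,322),143).round(1))
print("springS",ray("side",235+160/4,170+(310-250)/4,66).round(1))
# spring top circle and bar in top crop
cs=lambda x,y:(290+(x-500)/5-.3,185+y/5-.3)
print("springtop",ray("top",*cs(619,118),66).round(1)); 
p,q=ray("top",*cs(600,97),66),ray("top",*cs(638,147),66);print("bar",p.round(1),q.round(1),np.degrees(np.arctan2(q[1]-p[1],q[0]-p[0])), ((p+q)/2).round(1))
# bar direction by Hough-like fit, upscaled
im=cv2.imread("pics/top0.png",0)[198:222,300:326];
for row in im[2:20,4:22]:print(*["%3d"%v for v in row])
E
```

```text
pivot [643.1 120.2 107. ]
pin [660.8  95.3 106. ]
knobtop [614.1 -15.3 143. ]
slotL [645.6  17.2  94. ]
slotR [646.7   4.6  94. ]
side pivot [643.1 120.2 107. ] pin [659.4  96.8 106. ] knobtop [612.1 -13.4 143. ]
springS [ 585.4 -311.8   66. ]
springtop [ 583.6 -307.4   66. ]
bar [ 593.9 -298.2   66. ] [ 569.4 -316.6   66. ] -143.1348534054895 [ 581.7 -307.4   66. ]
 76  76  78  98 143 194 238 240 242 242 241 241 233 170 138 125 123 122
100 100 113 179 242 247 251 249 246 246 247 249 251 245 228 157 124 120
109 120 180 244 252 252 243 222 207 211 216 224 243 250 251 231 158 124
112 168 242 251 249 252 246 186 152 156 169 181 208 230 251 251 231 152
136 213 250 242 229 245 252 234 160 139 149 164 191 223 239 252 252 212
182 247 249 220 208 230 251 252 223 152 149 167 174 200 230 246 253 240
217 250 241 189 155 160 221 250 245 174 137 150 157 171 199 236 252 249
242 252 227 139 110 102 143 230 251 234 154 134 179 203 191 237 249 253
246 253 220 121  98  81  97 191 251 252 221 129 158 195 192 225 247 253
248 253 221 123  96  79  83 134 222 250 244 159 124 157 174 214 245 253
251 253 234 126  87  80  87 110 154 228 250 234 149 130 161 209 243 252
251 252 245 154  87  80  91 111 120 171 243 251 224 137 155 216 249 249
247 252 253 219 119  82  90 112 108 115 202 250 247 189 163 225 250 240
251 248 253 249 207 116  89 107 102  84 136 228 251 240 214 244 248 211
245 243 249 252 248 205 133 119 106  84  99 176 246 252 246 249 233 148
251 248 245 248 252 249 239 228 171 152 150 193 245 252 249 234 163  99
243 249 248 245 248 247 251 251 246 245 245 246 250 247 229 162 100  81
212 242 248 250 242 240 247 247 249 250 249 245 229 207 157 100  81  81
```

The barred spring's top is at about (583.5, −307.5), bar at about 34°, and the choice is confirmed. Both views put the pivot at (643.1, 120.2), which gives a rod axis of (640.6, 10.2), holder yaw −0.0225 and keeper angle about 0.2. I'll open the keeper by caging the knob between the jaws.

```bash
cat >> h.py <<'E'
from scipy.spatial.transform import Rotation as Ro
def H(x,y):return np.array([640.6+x+.0225*y,10.2-.0225*x+y])
def plan(tgts):
    "tgts: (x,y,z,yawdeg)->rows [dx,dy,dz m, 0,turn,0]"
    s=r.sense();R0=Ro.from_euler("xyz",s["tcp_rot"]);p0=s["eef_pos"];y0=np.degrees(s["tcp_rot"][2])
    print("now",p0.round(1),np.degrees(s["tcp_rot"]).round(1),s["contact_force"].round(1),round(s["opening"],3),round(s["clock"],2))
    for x,y,z,w in tgts: print(list((R0.inv().apply(np.array([x,y,z])-p0)/1000).round(3)),round(-((w-y0+180)%360-180)/10,2))
E
python3 - <<'E'
from h import *
plan([(612.6,-16.5,190,-12.7),(612.6,-16.5,114,-12.7)])
E
```

```text
now [ 229.2 -581.   230.6] [-90.    0.1 -68.5] [1.  0.1 0.5] 1.003 0.1
[np.float64(-0.384), np.float64(0.041), np.float64(0.564)] -5.58
[np.float64(-0.384), np.float64(0.117), np.float64(0.564)] -5.58
```

Call:
servo_tool --pt "0 -0.384 0.041 0.564 0 -5.6 0" --pt "0 -0.384 0.041 0.564 0 -5.6 0" --pt "0 -0.384 0.041 0.564 0 -5.6 0" --pt "0 -0.384 0.041 0.564 0 -5.6 0" --pt "0 -0.384 0.041 0.564 0 -5.6 0" --pt "0 -0.384 0.041 0.564 0 -5.6 0" --pt "0 -0.384 0.041 0.564 0 -5.6 0" --pt "0 -0.384 0.041 0.564 0 -5.6 0" --pt "0 -0.384 0.041 0.564 0 -5.6 0" --pt "0 -0.384 0.041 0.564 0 -5.6 0" --pt "0 -0.384 0.041 0.564 0 -5.6 0" --pt "0 -0.384 0.041 0.564 0 -5.6 0"

```text
clock: 1.6
eef_pos: [614.6, -13.8, 189.5]
tcp_rot: [-1.57, 0.0, -0.214]
contact_force: [-0.2, -0.3, -0.9]
opening: 0.502
```

```bash
python3 - <<'E'
from h import *
q=.197
plan([(612.6,-16.5,190,-12.7),(612.6,-16.5,114,-12.7)]+[(*H(-140*np.sin(q),110-140*np.cos(q)),114,-1.3-np.degrees(q)) for q in np.linspace(.2,1.5,9)])
E
```

```text
now [614.6 -13.8 189.5] [-90.    0.  -12.2] [-0.2 -0.3 -0.9] 0.502 1.6
[np.float64(-0.001), np.float64(-0.001), np.float64(-0.003)] 0.05
[np.float64(-0.001), np.float64(0.075), np.float64(-0.003)] 0.05
[np.float64(-0.002), np.float64(0.075), np.float64(-0.003)] 0.05
[np.float64(-0.024), np.float64(0.075), np.float64(-0.001)] 0.98
[np.float64(-0.046), np.float64(0.075), np.float64(0.005)] 1.91
[np.float64(-0.067), np.float64(0.076), np.float64(0.014)] 2.84
[np.float64(-0.086), np.float64(0.076), np.float64(0.026)] 3.78
[np.float64(-0.103), np.float64(0.076), np.float64(0.042)] 4.71
[np.float64(-0.117), np.float64(0.076), np.float64(0.059)] 5.64
[np.float64(-0.128), np.float64(0.076), np.float64(0.079)] 6.57
[np.float64(-0.136), np.float64(0.076), np.float64(0.101)] 7.5
```

Call:
servo_tool --pt "0 -0.001 0.04 -0.003 0 0 0" --pt "0 -0.001 0.075 -0.003 0 0 0" --pt "0 -0.001 0.075 -0.003 0 0 0" --pt "-0.4 -0.001 0.075 -0.003 0 0 0" --pt "-0.4 -0.001 0.075 -0.003 0 0 0"

```text
clock: 2.22
eef_pos: [612.5, -20.2, 117.0]
tcp_rot: [-1.57, -0.003, -0.218]
contact_force: [0.4, -0.8, -1.0]
opening: 0.302
```

```bash
python3 - <<'E'
from h import *
plan([(*H(-140*np.sin(q),110-140*np.cos(q)),114,-1.3-np.degrees(q)) for q in np.linspace(.2,1.5,11)])
a=r.grab_frame("side")[:,:,::-1]; cv2.imwrite("pics/k1.png",crop(a,150,180,140,140,4))
E
```

```text
now [612.5 -20.2 117. ] [-90.   -0.1 -12.5] [ 0.4 -0.8 -1. ] 0.302 2.23
[np.float64(-0.001), np.float64(0.003), np.float64(0.004)] 0.03
[np.float64(-0.019), np.float64(0.003), np.float64(0.005)] 0.77
[np.float64(-0.037), np.float64(0.003), np.float64(0.009)] 1.52
[np.float64(-0.054), np.float64(0.003), np.float64(0.014)] 2.26
[np.float64(-0.071), np.float64(0.003), np.float64(0.023)] 3.01
[np.float64(-0.086), np.float64(0.003), np.float64(0.033)] 3.75
[np.float64(-0.099), np.float64(0.003), np.float64(0.045)] 4.5
[np.float64(-0.111), np.float64(0.003), np.float64(0.058)] 5.24
[np.float64(-0.122), np.float64(0.003), np.float64(0.073)] 5.99
[np.float64(-0.13), np.float64(0.003), np.float64(0.09)] 6.73
[np.float64(-0.136), np.float64(0.003), np.float64(0.107)] 7.48
```

View pics/k1.png

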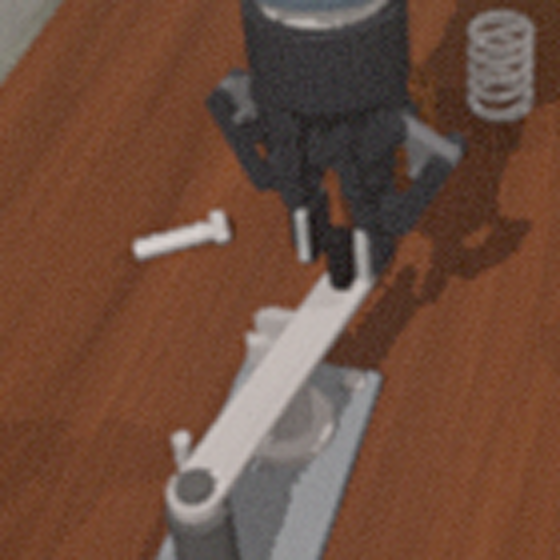

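The knob at crop pixel (343,255) sits between the two pads, so I'll swing the keeper open along the arc.

Call:
servo_tool --pt "-0.4 -0.018 0 0.001 0 0.75 0" --pt "-0.4 -0.036 0 0.005 0 1.5 0" --pt "-0.4 -0.053 0 0.011 0 2.25 0" --pt "-0.4 -0.07 0 0.02 0 3.0 0" --pt "-0.4 -0.085 0 0.03 0 3.75 0" --pt "-0.4 -0.098 0 0.042 0 4.5 0" --pt "-0.4 -0.11 0 0.055 0 5.25 0" --pt "-0.4 -0.121 0 0.07 0 6.0 0" --pt "-0.4 -0.129 0 0.087 0 6.75 0" --pt "-0.4 -0.135 0 0.104 0 7.5 0" --pt "-0.4 -0.135 0 0.104 0 7.5 0" --pt "0.1 -0.135 0 0.104 0 7.5 0"

```text
clock: 3.78
eef_pos: [502.5, 110.5, 115.8]
tcp_rot: [-1.57, 0.0, -1.523]
contact_force: [0.2, -0.5, 0.3]
opening: 0.498
```

```bash
python3 - <<'E'
from h import *
s=r.sense();x,y,z=s["eef_pos"]
plan([(x,y,190,-87),(583.5,-307.5,150,-68.5)])
E
```

```text
now [502.5 110.5 115.8] [-89.9   0.  -87.3] [ 0.2 -0.5  0.3] 0.498 3.77
[np.float64(-0.0), np.float64(-0.074), np.float64(0.0)] -0.03
[np.float64(0.421), np.float64(-0.034), np.float64(0.061)] -1.88
```

Call:
servo_tool --pt "0.1 0 -0.05 0 0 0 0" --pt "0.1 0 -0.08 0 0 0 0" --pt "0.5 0.06 -0.08 0.01 0 0 0" --pt "0.5 0.421 -0.034 0.061 0 -1.9 0" --pt "0.5 0.421 -0.034 0.061 0 -1.9 0" --pt "0.5 0.421 -0.034 0.061 0 -1.9 0" --pt "0.5 0.421 -0.034 0.061 0 -1.9 0" --pt "0.5 0.421 -0.034 0.061 0 -1.9 0" --pt "0.5 0.421 -0.034 0.061 0 -1.9 0" --pt "0.5 0.421 -0.034 0.061 0 -1.9 0" --pt "0.5 0.421 -0.034 0.061 0 -1.9 0" --pt "0.5 0.421 -0.034 0.061 0 -1.9 0"

```text
clock: 5.28
eef_pos: [581.4, -306.2, 149.5]
tcp_rot: [-1.571, 0.0, -1.194]
contact_force: [-0.8, -0.0, -0.7]
opening: 0.749
```

```bash
python3 - <<'E'
from h import *
plan([(583.5,-307.5,31,-68.5)])
a=r.grab_frame("side")[:,:,::-1];b=r.grab_frame("top")[:,:,::-1]
cv2.imwrite("pics/t2.png",b);cv2.imwrite("pics/s2.png",a)
cv2.imwrite("pics/g2.png",np.hstack([crop(a,150,130,190,190,2),crop(b,120,130,200,100,2)[:380]]) if 0 else np.vstack([crop(a,150,130,200,120,3),crop(b,120,130,200,80,3)]))
# spring foot in side view: white mask
hsv=cv2.cvtColor(a,cv2.COLOR_BGR2HSV)
E
```

```text
now [ 581.4 -306.2  149.5] [-90.    0.  -68.4] [-0.8 -0.  -0.7] 0.749 5.28
[np.float64(0.002), np.float64(0.119), np.float64(0.001)] 0.01
```

View pics/g2.png

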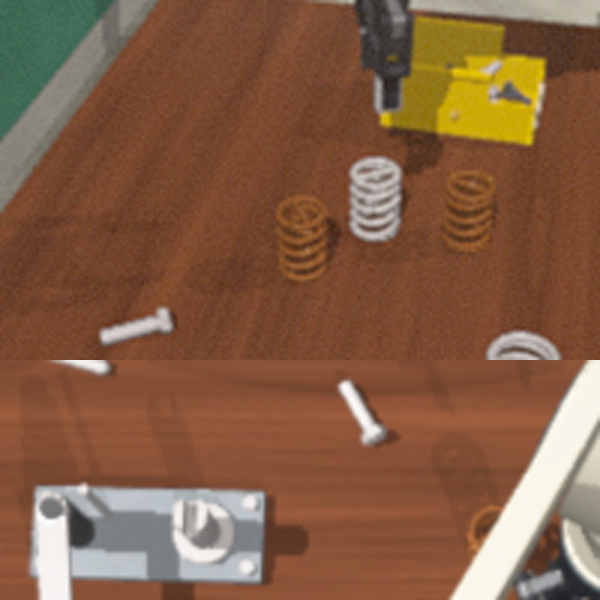

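The keeper stands about 90° open and the rod is clear. Next I'll check in the side view that the spring's position agrees, and refine the rod tip.

```bash
python3 - <<'E'
from h import *
a=cv2.imread("pics/s2.png")
hsv=cv2.cvtColor(a,cv2.COLOR_BGR2HSV); m=((hsv[...,1]<70)&(hsv[...,2]>110)).astype(np.uint8)
w=m[180:215,262:290]; p=np.argwhere(w)[:,::-1]+[262,180]; print("side spring bbox",p.min(0),p.max(0))
for X in((583.5,-307.5),):
    for z,d in((66,23),(0,23)):
        th=np.linspace(0,6.28,60); q=np.array([proj("side",(X[0]+d*np.cos(t),X[1]+d*np.sin(t),z)) for t in th]); print(z,q.min(0).round(1),q.max(0).round(1))
        q=np.array([proj("top",(X[0]+d*np.cos(t),X[1]+d*np.sin(t),z)) for t in th]); print(" top",z,q.min(0).round(1),q.max(0).round(1))
b=cv2.imread("pics/top0.png");hsv=cv2.cvtColor(b,cv2.COLOR_BGR2HSV);m=((hsv[...,1]<70)&(hsv[...,2]>150)).astype(np.uint8)
p=np.argwhere(m[190:235,295:335])[:,::-1]+[295,190];print("top bbox",p.min(0),p.max(0))
t=cv2.imread("pics/t2.png");s=cv2.imread("pics/s2.png")
cx,cy=proj("top",(*H(0,0),94));print("rod pred top",cx,cy,"side",proj("side",(*H(0,0),94)))
u,v=proj("side",(*H(0,0),94)).astype(int)
cv2.imwrite("pics/rod.png",np.hstack([crop(t,int(cx)-20,int(cy)-20,40,40,10),crop(s,u-20,v-20,40,40,10)]))
print(cx-int(cx),cy-int(cy),u,v)
E
```

```text
side spring bbox [266 182] [283 210]
66 [267.  181.1] [283.7 191. ]
 top 66 [304.1 199.1] [323.  217.7]
0 [267.1 199.6] [283.1 209.7]
 top 0 [301.9 203.4] [319.8 221.1]
top bbox [302 200] [322 221]
rod pred top 183.20702350972667 181.64352554535245 side [219.47972885 260.83580909]
0.2070235097266675 0.6435255453524462 219 260
```

View pics/rod.png

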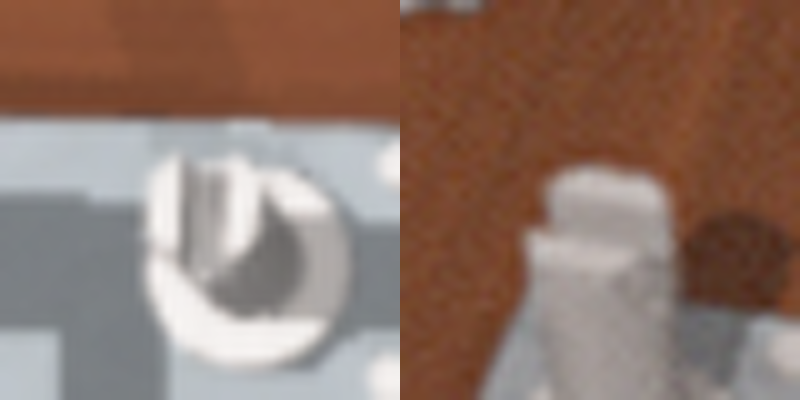

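Predicted and measured spring outlines agree within 1 px in both views, and so does the rod tip. I'll descend partway and check.

Call:
servo_tool --pt "0.5 0 0.04 0 0 0 0" --pt "0.5 0 0.06 0 0 0 0" --pt "0.5 0 0.06 0 0 0 0" --pt "0.5 0 0.06 0 0 0 0"

```text
clock: 5.88
eef_pos: [582.3, -307.2, 90.2]
tcp_rot: [-1.57, -0.001, -1.195]
contact_force: [0.7, -0.4, 0.8]
opening: 0.747
```

```bash
python3 - <<'E'
from h import *
plan([(583.5,-307.5,31,-68.5)])
E
```

```text
now [ 582.3 -307.2   90.2] [-90.   -0.  -68.5] [ 0.7 -0.4  0.8] 0.747 5.88
[np.float64(0.001), np.float64(0.059), np.float64(0.001)] 0.0
```

Call:
servo_tool --pt "0.5 0.001 0.03 0.001 0 0 0" --pt "0.5 0.001 0.059 0.001 0 0 0" --pt "0.5 0.001 0.059 0.001 0 0 0" --pt "-0.2 0.001 0.059 0.001 0 0 0" --pt "-0.2 0.001 0.059 0.001 0 0 0" --pt "-0.2 0.001 0.059 0.001 0 0 0" --pt "-0.2 0.001 0.059 0.001 0 0 0" --grip_force 40

```text
clock: 6.75
eef_pos: [584.1, -308.3, 32.2]
tcp_rot: [-1.569, -0.002, -1.195]
contact_force: [-0.8, 0.9, 8.1]
opening: 0.537
```

Call:
servo_tool --pt "-0.2 0 -0.03 0 0 0 0" --pt "-0.2 0 -0.09 0 0 0 0" --pt "-0.2 0 -0.13 0 0 0 0" --pt "-0.2 0 -0.13 0 0 0 0"

```text
clock: 7.25
eef_pos: [585.1, -308.8, 164.7]
tcp_rot: [-1.566, -0.006, -1.195]
contact_force: [0.5, -0.3, -2.5]
opening: 0.535
```

```bash
python3 - <<'E'
from h import *
plan([(640.6,10.2,150,-104)])
E
```

```text
now [ 585.1 -308.8  164.7] [-89.7  -0.3 -68.5] [ 0.5 -0.3 -2.5] 0.535 7.25
[np.float64(-0.276), np.float64(0.014), np.float64(0.169)] 3.55
```

Call:
servo_tool --pt "-0.2 -0.276 0.004 0.169 0 3.55 0" --pt "-0.2 -0.276 0.004 0.169 0 3.55 0" --pt "-0.2 -0.276 0.004 0.169 0 3.55 0" --pt "-0.2 -0.276 0.004 0.169 0 3.55 0" --pt "-0.2 -0.276 0.004 0.169 0 3.55 0" --pt "-0.2 -0.276 0.004 0.169 0 3.55 0" --pt "-0.2 -0.276 0.004 0.169 0 3.55 0" --pt "-0.2 -0.276 0.004 0.169 0 3.55 0" --pt "-0.2 -0.276 0.004 0.169 0 3.55 0" --pt "-0.2 -0.276 0.004 0.169 0 3.55 0"

```text
clock: 8.5
eef_pos: [638.7, 10.0, 156.3]
tcp_rot: [-1.571, -0.0, -1.816]
contact_force: [0.0, -0.4, -1.3]
opening: 0.54
```

```bash
python3 - <<'E'
from h import *
plan([(640.6,10.2,136,-104)])
a=r.grab_frame("side")[:,:,::-1];b=r.grab_frame("top")[:,:,::-1]
cv2.imwrite("pics/t3.png",b);cv2.imwrite("pics/s3.png",a)
cv2.imwrite("pics/g3.png",np.hstack([crop(a,180,190,80,120,5),crop(b,150,150,80,120,5)][:2]))
E
```

```text
now [638.7  10.  156.3] [ -90.    -0.  -104.1] [ 0.  -0.4 -1.3] 0.54 8.5
[np.float64(-0.001), np.float64(0.02), np.float64(0.002)] -0.01
```

View pics/g3.png

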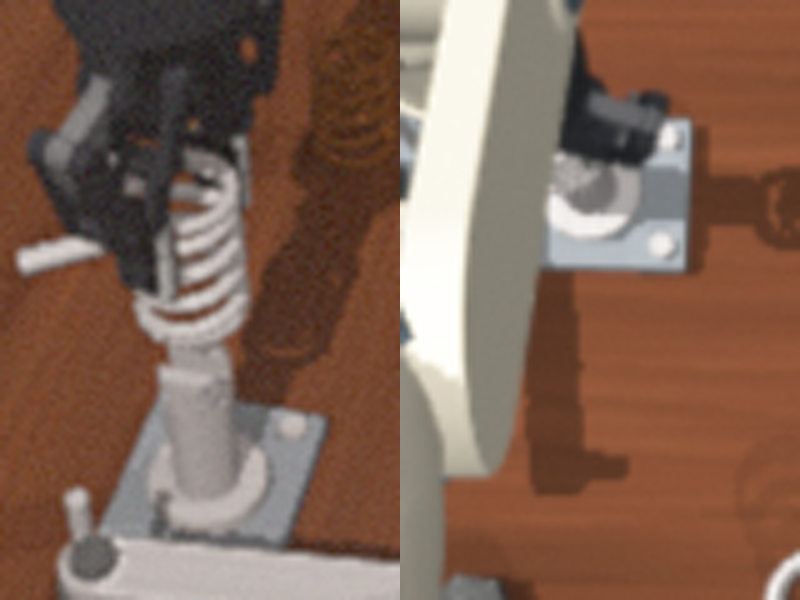

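The spring is in the gripper above the rod, with its foot ring in the side crop at x = 133–247, bottom about y = 345, and the bar on top near (205,190). I'll compare this with the prediction.

```bash
python3 - <<'E'
from h import *
p0=np.array([638.7,10.0,156.3]); th=np.linspace(0,6.28,200)
def ext(x,y,z,d):
    q=np.array([proj("side",(x+d*np.cos(t),y+d*np.sin(t),z)) for t in th]); return q.min(0),q.max(0)
for z in(125.3,):
    lo,hi=ext(p0[0],p0[1],z,23); print("pred foot crop",((lo-[180,190]+.5)*5).round(),((hi-[180,190]+.5)*5).round())
lo,hi=ext(640.6,10.2,94,14.5);print("rod tip crop",((lo-[180,190]+.5)*5).round(),((hi-[180,190]+.5)*5).round())
lo,hi=ext(640.6,10.2,20,26);print("seat crop",((lo-[180,190]+.5)*5).round(),((hi-[180,190]+.5)*5).round())
print("mm/px",5*(proj("side",(640,10,125))-proj("side",(641,10,125))),5*(proj("side",(640,10,125))-proj("side",(640,11,125))),5*(proj("side",(640,10,125))-proj("side",(640,10,126))))
a=cv2.imread("pics/s3.png");hsv=cv2.cvtColor(a,cv2.COLOR_BGR2HSV)
m=((hsv[...,1]<60)&(hsv[...,2]>115)).astype(int)
for y in range(235,295,2): 
    x=np.flatnonzero(m[y,195:250])+195; print(y,x.min() if len(x) else 0,x.max() if len(x) else 0,end="; ")
E
```

```text
pred foot crop [141. 264.] [255. 347.]
rod tip crop [165. 331.] [235. 384.]
seat crop [155. 425.] [273. 520.]
mm/px [2.36444101 0.38137885] [ 0.76577632 -1.7779249 ] [0.21042309 1.72831931]
235 215 228; 237 195 228; 239 195 228; 241 195 228; 243 212 228; 245 212 228; 247 212 229; 249 207 229; 251 207 229; 253 207 228; 255 208 227; 257 210 224; 259 214 224; 261 214 225; 263 212 225; 265 212 225; 267 212 226; 269 212 225; 271 210 236; 273 209 243; 275 209 244; 277 208 243; 279 207 242; 281 206 242; 283 205 241; 285 204 240; 287 204 240; 289 195 239; 291 195 238; 293 195 237;
```

```bash
python3 - <<'E'
from h import *
plan([(638.7,10.2,116,-104)])
E
```

```text
now [638.8  10.4 156.4] [ -90.    0. -104.] [-0.2 -0.2 -2.1] 0.539 8.6
[np.float64(0.0), np.float64(0.04), np.float64(-0.0)] -0.0
```

Call:
servo_tool --pt "-0.2 0 0.015 0 0 0 0" --pt "-0.2 0 0.025 0 0 0 0" --pt "-0.2 0 0.032 0 0 0 0" --pt "-0.2 0 0.036 0 0 0 0" --pt "-0.2 0 0.04 0 0 0 0" --pt "-0.2 0 0.045 0 0 0 0" --pt "-0.2 0 0.045 0 0 0 0"

```text
clock: 9.48
eef_pos: [638.6, 11.1, 110.9]
tcp_rot: [-1.571, -0.0, -1.815]
contact_force: [0.2, -0.4, -1.5]
opening: 0.536
```

```bash
python3 - <<'E'
from h import *
plan([(638.8,10.4,100,-104)])
E
```

```text
now [638.6  11.1 110.9] [ -90.   -0. -104.] [ 0.2 -0.4 -1.5] 0.536 9.47
[np.float64(0.001), np.float64(0.011), np.float64(0.0)] 0.0
```

It is threaded with no contact force. Next I'll go down to just above the point where the bar meets the slot.

Call:
servo_tool --pt "-0.2 0 0.012 0 0 0 0" --pt "-0.2 0 0.022 0 0 0 0" --pt "-0.2 0 0.032 0 0 0 0" --pt "-0.2 0 0.042 0 0 0 0" --pt "-0.2 0 0.042 0 0 0 0"

```text
clock: 10.1
eef_pos: [638.6, 11.1, 68.3]
tcp_rot: [-1.572, -0.0, -1.815]
contact_force: [-0.5, -0.5, -2.1]
opening: 0.534
```

Call:
servo_tool --pt "-0.2 0 0.003 0 0 0 0" --pt "-0.2 0 0.006 0 0 0 0" --pt "-0.2 0 0.008 0 0 0 0" --pt "-0.2 0 0.008 0 0 0 0"

```text
clock: 10.6
eef_pos: [638.7, 11.1, 61.2]
tcp_rot: [-1.571, -0.0, -1.815]
contact_force: [-0.3, -0.6, -2.1]
opening: 0.538
```

The bar is already below the rod end with no contact, so it has entered the slot.

Call:
servo_tool --pt "-0.2 0 0.003 0 0 0 0" --pt "-0.2 0 0.006 0 0 0 0" --pt "-0.2 0 0.008 0 0 0 0" --pt "-0.2 0 0.008 0 0 0 0"

```text
clock: 11.1
eef_pos: [638.7, 11.1, 53.0]
tcp_rot: [-1.571, -0.0, -1.815]
contact_force: [1.2, 0.0, -1.7]
opening: 0.535
```

Call:
servo_tool --pt "-0.2 0 0.001 0 0 0 0" --pt "-0.2 0 0.0015 0 0 0 0" --pt "-0.2 0 0.002 0 0 0 0" --pt "-0.2 0 0.002 0 0 0 0"

```text
clock: 11.6
eef_pos: [639.0, 11.1, 52.2]
tcp_rot: [-1.57, 0.0, -1.815]
contact_force: [-4.1, 0.3, 7.2]
opening: 0.536
```

Seated: TCP 52.2, against 32.2 when grasped on the bench, so the foot is at 20 mm with 7 N contact. Now I release and rise.

Call:
servo_tool --pt "0.45 0 0 0 0 0 0" --pt "0.45 0 0 0 0 0 0" --pt "0.45 0 0 0 0 0 0" --pt "0.45 0 0 0 0 0 0" --pt "0.45 0 -0.03 0 0 0 0" --pt "0.45 0 -0.08 0 0 0 0" --pt "0.45 0 -0.14 0 0 0 0" --pt "0.45 0 -0.14 0 0 0 0"

```text
clock: 12.6
eef_pos: [642.1, 11.1, 196.8]
tcp_rot: [-1.562, 0.002, -1.815]
contact_force: [0.3, -0.7, 0.5]
opening: 0.725
```

```bash
python3 - <<'E'
from h import *
q=1.5
plan([(*H(-140*np.sin(q),110-140*np.cos(q)),190,-87.2)])
a=r.grab_frame("side")[:,:,::-1];cv2.imwrite("pics/s4.png",a);cv2.imwrite("pics/g4.png",crop(a,170,200,130,120,5))
E
```

```text
now [642.1  11.1 196.8] [-8.95e+01  1.00e-01 -1.04e+02] [ 0.3 -0.7  0.5] 0.725 12.6
[np.float64(-0.066), np.float64(0.005), np.float64(-0.16)] -1.68
```

View pics/g4.png

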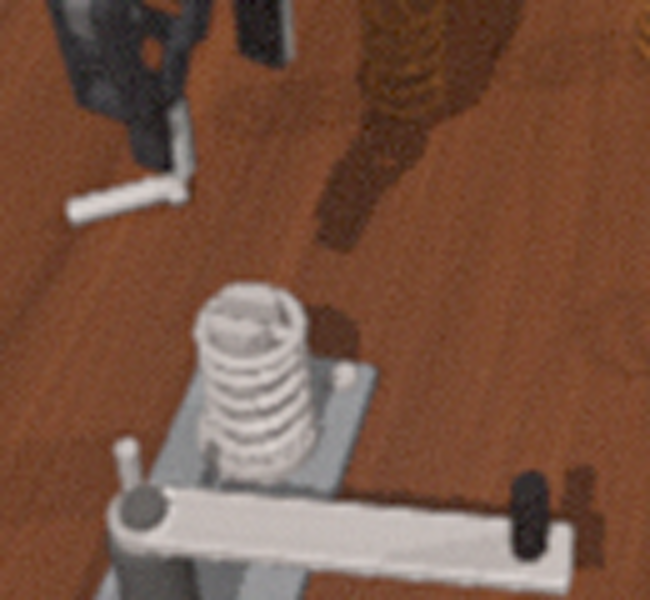

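The spring stands home over the rod, top ring at crop (250,320), with the bar in the slot and the fingers clear. The knob top is at crop (530,483).

```bash
python3 - <<'E'
from h import *
k=ray("side",170+530/5-.4+.8,200+483/5-.4,143);d=k[:2]-H(0,110);print(k.round(1),np.linalg.norm(d)) 
q=np.arctan2(-d[0],-d[1])-.0225*-1; c,s_=1,.0225
hx=d[0]-.0225*d[1];hy=d[1]+.0225*d[0];q=np.arctan2(-hx,-hy);print("q",q)
plan([(*H(-140*np.sin(q),110-140*np.cos(q)),z,-1.3-np.degrees(q)) for z in(190,114)])
E
```

```text
[503.3 107.4 143. ] 140.37361551543015
q 1.4567198998334518
now [640.3  11.1 193.8] [-8.97e+01  1.00e-01 -1.04e+02] [ 0.1 -0.5 -0.8] 0.72 12.65
[np.float64(-0.06), np.float64(0.003), np.float64(-0.156)] -1.92
[np.float64(-0.06), np.float64(0.079), np.float64(-0.156)] -1.92
```

Call:
servo_tool --pt "0 -0.06 0.003 -0.156 0 -1.9 0" --pt "0 -0.06 0.003 -0.156 0 -1.9 0" --pt "0 -0.06 0.003 -0.156 0 -1.9 0" --pt "0 -0.06 0.003 -0.156 0 -1.9 0" --pt "0 -0.06 0.003 -0.156 0 -1.9 0" --pt "0 -0.06 0.04 -0.156 0 -1.9 0" --pt "0 -0.06 0.077 -0.156 0 -1.9 0" --pt "0 -0.06 0.077 -0.156 0 -1.9 0" --pt "-0.4 -0.06 0.077 -0.156 0 -1.9 0" --pt "-0.4 -0.06 0.077 -0.156 0 -1.9 0" --pt "-0.4 -0.06 0.077 -0.156 0 -1.9 0"

```text
clock: 14.02
eef_pos: [502.7, 107.1, 115.4]
tcp_rot: [-1.569, 0.0, -1.483]
contact_force: [0.3, -0.5, -0.4]
opening: 0.302
```

```bash
python3 - <<'E'
from h import *
plan([(*H(-140*np.sin(q),110-140*np.cos(q)),114,-1.3-np.degrees(q)) for q in np.r_[np.linspace(1.457,.05,11),0,-.04]])
E
```

```text
now [502.7 107.1 115.4] [-89.9   0.  -85. ] [ 0.3 -0.5 -0.4] 0.302 14.03
[np.float64(-0.0), np.float64(0.001), np.float64(0.001)] -0.02
[np.float64(0.019), np.float64(0.001), np.float64(0.002)] -0.83
[np.float64(0.039), np.float64(0.001), np.float64(0.007)] -1.63
[np.float64(0.057), np.float64(0.001), np.float64(0.013)] -2.44
[np.float64(0.074), np.float64(0.001), np.float64(0.023)] -3.24
[np.float64(0.09), np.float64(0.001), np.float64(0.034)] -4.05
[np.float64(0.104), np.float64(0.001), np.float64(0.048)] -4.86
[np.float64(0.116), np.float64(0.001), np.float64(0.064)] -5.66
[np.float64(0.126), np.float64(0.002), np.float64(0.081)] -6.47
[np.float64(0.133), np.float64(0.002), np.float64(0.099)] -7.27
[np.float64(0.137), np.float64(0.002), np.float64(0.119)] -8.08
[np.float64(0.138), np.float64(0.002), np.float64(0.126)] -8.37
[np.float64(0.139), np.float64(0.002), np.float64(0.131)] -8.6
```

Call:
servo_tool --pt "-0.4 0.019 0 0.001 0 -0.8 0" --pt "-0.4 0.039 0 0.006 0 -1.6 0" --pt "-0.4 0.057 0 0.012 0 -2.4 0" --pt "-0.4 0.074 0 0.022 0 -3.2 0" --pt "-0.4 0.09 0 0.033 0 -4.0 0" --pt "-0.4 0.104 0 0.047 0 -4.8 0" --pt "-0.4 0.116 0 0.063 0 -5.6 0" --pt "-0.4 0.126 0 0.08 0 -6.4 0" --pt "-0.4 0.133 0 0.098 0 -7.2 0" --pt "-0.4 0.137 0 0.116 0 -8.0 0" --pt "-0.4 0.137 0 0.118 0 -8.3 0" --pt "-0.4 0.137 0 0.118 0 -8.3 0"

```text
clock: 15.52
eef_pos: [631.9, -19.2, 114.8]
tcp_rot: [-1.571, -0.001, -0.035]
contact_force: [-0.5, 0.2, 0.1]
opening: 0.297
```

Call:
servo_tool --pt "-0.4 0.002 0 0 0 0 0" --pt "-0.4 0.004 0 0 0 0 0" --pt "-0.4 0.006 0 0 0 0 0" --pt "-0.4 0.006 0 0 0 0 0"

```text
clock: 16.02
eef_pos: [637.7, -19.3, 114.3]
tcp_rot: [-1.571, -0.0, -0.034]
contact_force: [-0.9, -0.4, 0.5]
opening: 0.297
```

```bash
python3 - <<'E'
from h import *
plan([(*H(-140*np.sin(q),110-140*np.cos(q)),114,-1.3-np.degrees(q)) for q in (0,)])
E
```

```text
now [637.7 -19.3 114.3] [-90.  -0.  -2.] [-0.9 -0.4  0.5] 0.297 16.02
[np.float64(0.002), np.float64(0.0), np.float64(-0.0)] -0.07
```

Now I nudge until there is a reaction force from the stop.

Call:
servo_tool --pt "-0.4 0.002 0 0 0 0 0" --pt "-0.4 0.004 0 0 0 0 0" --pt "-0.4 0.005 0 0 0 0 0" --pt "-0.4 0.005 0 0 0 0 0"

```text
clock: 16.52
eef_pos: [642.7, -19.5, 114.3]
tcp_rot: [-1.571, -0.0, -0.034]
contact_force: [-0.7, -1.3, -0.4]
opening: 0.298
```

Call:
servo_tool --pt "-0.4 0.001 0 0 0 0 0" --pt "-0.4 0.002 0 0 0 0 0" --pt "-0.4 0.003 0 0 0 0 0" --pt "-0.4 0.003 0 0 0 0 0"

```text
clock: 17.02
eef_pos: [645.7, -19.6, 114.3]
tcp_rot: [-1.571, -0.0, -0.034]
contact_force: [-0.2, -0.4, -1.7]
opening: 0.302
```

Call:
servo_tool --pt "-0.4 0.001 0 0 0 0 0" --pt "-0.4 0.002 0 0 0 0 0" --pt "-0.4 0.003 0 0 0 0 0" --pt "-0.4 0.003 0 0 0 0 0"

```text
clock: 17.52
eef_pos: [647.6, -19.7, 114.2]
tcp_rot: [-1.571, 0.002, -0.034]
contact_force: [-4.3, -0.7, 2.0]
opening: 0.297
```

```bash
python3 - <<'E'
from h import *
print(r.sense()["contact_force"].round(1))
a=r.grab_frame("side")[:,:,::-1];cv2.imwrite("pics/g5.png",crop(a,170,200,110,120,5))
E
```

```text
[-4.3 -0.7  2. ]
```

View pics/g5.png

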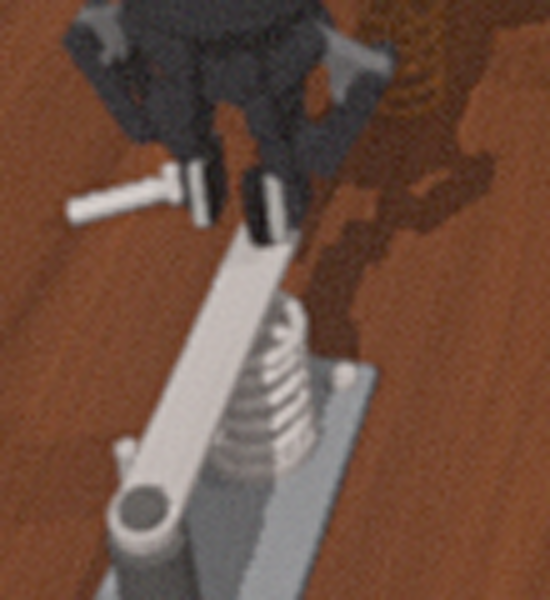

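The keeper bar lies against the stop pin at crop (125,455), and there is a 4 N reaction at the knob. I'll back off and rise.

Call:
servo_tool --pt "-0.4 -0.004 0 0 0 0 0" --pt "-0.2 -0.006 0 0 0 0 0" --pt "-0.2 -0.006 -0.04 0 0 0 0" --pt "-0.2 -0.006 -0.09 0 0 0 0" --pt "-0.2 -0.006 -0.13 0 0 0 0" --pt "-0.2 -0.15 -0.17 -0.05 0 0 0" --pt "-0.2 -0.3 -0.17 -0.2 0 0 0" --pt "-0.2 -0.3 -0.17 -0.2 0 0 0" --pt "-0.2 -0.3 -0.17 -0.2 0 0 0" --pt "-0.2 -0.3 -0.17 -0.2 0 0 0" --pt "-0.2 -0.3 -0.17 -0.2 0 0 0" --pt "-0.2 -0.3 -0.17 -0.2 0 0 0"

```text
clock: 19.08
eef_pos: [340.0, -210.7, 284.9]
tcp_rot: [-1.572, -0.001, -0.038]
contact_force: [1.3, 0.3, -1.3]
opening: 0.4
```

```bash
python3 - <<'E'
from h import *
plan([])
a=r.grab_frame("side")[:,:,::-1];b=r.grab_frame("top")[:,:,::-1];cv2.imwrite("pics/g6.png",np.hstack([crop(a,170,200,80,120,4),crop(b,120,140,110,120,4)]))
E
```

```text
now [ 340.  -210.7  284.9] [-90.1  -0.1  -2.2] [ 1.3  0.3 -1.3] 0.4 19.07
```

View pics/g6.png

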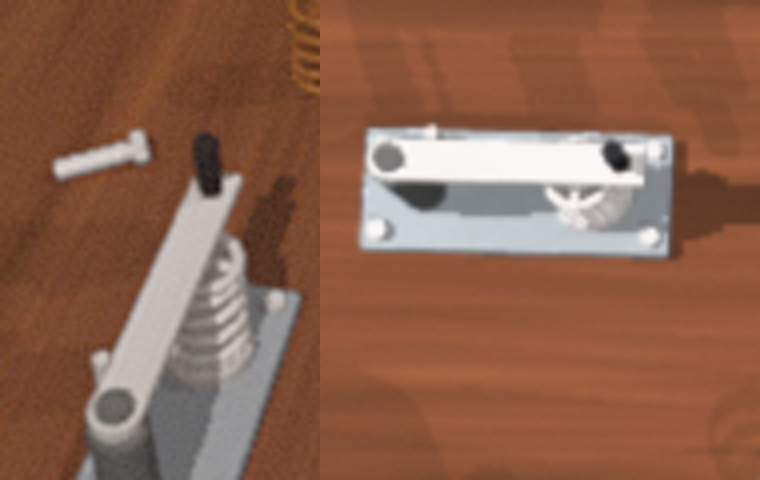

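The keeper lies parallel to the plate and against the pin in both views. The spring stands home beneath it and the arm is clear.

```bash
python3 -c "
from rig import r
print(r.sign_off())"
```

```text
the job is handed in; nothing more can be done
None
```

The job is handed in: the barred spring is home on its seat with its bar in the slot, and the keeper is back against its stop. The run took about 19 s; sign-off gives no verdict.

- **Keeper opened:** I swung it to about 1.46 rad by caging the knob between the jaws.
- **Spring fitted:** I lifted it, turned it about 36° so the bar matched the slot, and threaded it down without snagging. It seated with about 7 N, its foot about 20 mm above the bench by the tool height. I let go and a picture confirmed it was home.
- **Keeper closed:** I swung it back until the stop pushed back with about 4 N. The last views show it against the pin, parallel to the plate, with the spring upright beneath it and the arm clear.
- **Bystanders:** The arm never went near the plain spring, nut or bin. The bolt lies in the same place in the last picture; I did not measure the others again.
- **What disagreed:** The side camera placed the holder and spring about 2 mm off in x. I corrected for that by comparing the spring directly with the rod in that view. I viewed 10 pictures.

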